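# Find the press weight and load the glueing press

### The job

A freshly glued panel is waiting in the small sprung press on the studio table, and the cast-iron press weight (wide round foot, narrow neck, thick round grip) is in one of the three lidded boxes, nobody remembers which. Open the boxes one after another until you find it, take it out and set it down gently on the press's top board, so that its weight alone keeps the board fully down. Leave the paint tubes and the palette knife on the table where they are.

Things in the scene. Friction and masses are not known exactly. Their poses are not given: they have to be found in the camera images.
- box_a: Box A. One of three identical fixed plywood boxes, 140 x 140 x 92 mm high, walls and floor 6 mm, lid hinged on its +x rim (along y), knob toward -x. Origin: centre of its underside. One hidden thing stands upright on the floor at its middle (within 5 mm): the press weight, the jar or the flask (see boxes B, C); which box holds which differs each time and is not measured.
- lid_a (a joint): Opening angle of the lid of box A, rad: 0 shut, 1.57 upright, at most 1.9 (leaning back). The hinge is stiff (about 0.15 N m): the lid stays where it is left.
- lid_a_handle (a point): Centre of the wooden knob on the lid of box A; a round disc 28 mm in diameter and 16 mm thick, lying parallel to the lid on a 12 mm stem. Its centre stands 35 mm above the lid's upper face, 30 mm in from the lid's front (-x) edge. The frame turns with the lid.
- lid_a_hinge (a point): Middle of the hinge of the lid of box A, at the lid's underside, 92 mm above the table. With the lid shut the knob's centre is 110 mm toward the box's -x and 43 mm above this point, and it circles about it as the lid opens up and over toward +x.
- box_b: Box B. Second box, just like A in size, axes and rule. The WEIGHT: dark cast iron, round, 82 mm tall, about 0.7 kg: foot 60 mm in diameter and 28 mm high, neck 22 mm, then a round grip 30 mm in diameter from 58 to 82 mm above its underside.
- lid_b (a joint): Opening angle of the lid of box B, rad: 0 shut, 1.57 upright, at most 1.9 (leaning back). The hinge is stiff (about 0.15 N m): the lid stays where it is left.
- lid_b_handle (a point): Centre of the wooden knob on the lid of box B; a round disc 28 mm in diameter and 16 mm thick, lying parallel to the lid on a 12 mm stem. Its centre stands 35 mm above the lid's upper face, 30 mm in from the lid's front (-x) edge. The frame turns with the lid.
- lid_b_hinge (a point): Middle of the hinge of the lid of box B, at the lid's underside, 92 mm above the table. With the lid shut the knob's centre is 110 mm toward the box's -x and 43 mm above this point, and it circles about it as the lid opens up and over toward +x.
- box_c: Box C. Third box, just like A in size, axes and rule. The JAR: a glass cylinder 52 mm in diameter with a 47 mm steel cap, 80 mm tall, 0.12 kg. The FLASK: body 56 mm in diameter up to 42 mm, straight neck 18 mm in diameter from 54 to 82 mm above its underside, 0.11 kg. So 70 mm above the box's floor the weight is 30 mm wide, the jar 47 to 52, the flask 18.
- lid_c (a joint): Opening angle of the lid of box C, rad: 0 shut, 1.57 upright, at most 1.9 (leaning back). The hinge is stiff (about 0.15 N m): the lid stays where it is left.
- lid_c_handle (a point): Centre of the wooden knob on the lid of box C; a round disc 28 mm in diameter and 16 mm thick, lying parallel to the lid on a 12 mm stem. Its centre stands 35 mm above the lid's upper face, 30 mm in from the lid's front (-x) edge. The frame turns with the lid.
- lid_c_hinge (a point): Middle of the hinge of the lid of box C, at the lid's underside, 92 mm above the table. With the lid shut the knob's centre is 110 mm toward the box's -x and 43 mm above this point, and it circles about it as the lid opens up and over toward +x.
- press_top (a point): Centre of the upper face of the glueing press's top board, a wooden board 150 x 150 x 12 mm that rides level on springs over a glued panel on a fixed base 170 x 170 x 18 mm. This face is 48 mm above the table when unloaded; z up. The weight may stand anywhere well on the board.
- press_board (a joint): How far the press's top board has sunk, m: 0 unloaded, 0.010 fully down on its stop. Springs hold it up; about 4.5 N brings it fully down: the weight does so, the jar or the flask cannot.
- tube_1: A paint tube, 110 x 36 x 18 mm, white cap, lying on the table. Not to be moved. Origin: its underside's centre.
- tube_2: A paint tube, 110 x 36 x 18 mm, black cap, lying on the table. Not to be moved. Origin: its underside's centre.
- palette_knife: A palette knife 190 mm long, lying on the table between the boxes; x along it. Not to be moved. Origin: middle of its underside.
Things that resemble listed ones, but are neither listed nor needed, are in the scene too. Leave any green or turquoise look-alike of the box_b alone.

How it is judged:
By the outcome, as a careful person would: the job done as asked, in the order asked, and still so for the second after the job is handed in, with the robot touching nothing.
It also fails if it takes over 72 s, if anything falls off the work surface, if the arm or the gripper's body presses on something with over 40 N, if the wrist force passes 120 N, or if a joint passes its speed limit or range.

### The arm

A 6-joint arm with a two-finger parallel gripper is mounted at the origin on the work surface. World frame = base frame: x ahead of the robot, y to its left, z up, the work surface at z = 0. Lengths are in m, angles in degrees, forces in N, time in s.
With the tool pointing down it reaches from about 0.4 to 0.825 m from the base axis. Payload 7 kg.
Tool frame: the origin (TCP) lies midway between the tips of the shut fingers; the grasp point (between the pads) lies ctrl.tcp_to_grasp behind it (ctrl.tcp_to_grasp is the distance from the TCP to the grasp point, in m); z points along the fingers, y is the line along which they close (so a half turn about z gives the same grasp; the last joint's range is limited). The gripper opens to 88 mm and grips with 3 to 60 N. Pads are 19 mm wide; open, the fingers measure 130 mm over their backs; the gripper's body (78 mm by 193 mm) begins 47 mm behind the grasp point.
Start: joints at [90.934, 20.546, 0.682, 0, -70.136, -16.507], TCP at [0.181, 0.65, 0.194] pointing down, gripper open.
Joint ranges: [-176.03, 176.03], [-82.01, 121.73], [-58.28, 71.71], [-173.87, 95.51], [-174.79, -0.11], [-173.66, 173.66]. Speed limits (degrees/s): [136.94, 136.94, 172.46, 180, 180, 180].

### API

Orientations are given as [roll, pitch, yaw] about the fixed x, y, z axes, in that order (R = Rz(yaw) Ry(pitch) Rx(roll)).
In Python, from plant import ctrl, imaging, close_job gives the robot as it stands.
- The arm moves only by the shell command python3 -m crank 'ROWS'. ROWS is JSON, a list of rows, each a list of 3 entries, a list of its own where there are three numbers: the shift along the world's x, y, z in m, then the turn, a rotation vector about the world's x, y, z in degrees, then the opening, from -1 (shut) to 1 (fully open), so that 0 is half open. A call has 1 to 12 rows; each row shifts and turns the commanded pose from where the row before left it; what a row does not reach is not made up. A row lasts 1/10 s, in which the tool goes at most 50 mm and 8.59 degrees, less where a joint would pass 70% of its speed; a pose out of reach is approached as far as the arm can. A call is refused whole if a number of a shift passes 0.05 or a number of a turn 8.59, either way. A call with a gripper value outside its range is refused whole. The fingers move at their own pace and stop on an object; the grip force is fixed at half the most. Time passes only in rows, so rows that do not move let the fingers close. It gives the time, the measured TCP pose, the force, the opening and the grip force at its end, in the units of the state.
- ctrl.get_obs(): the state, without advancing time (a new reading comes with each control period).
- imaging.snapshot(name): name is "side" or "top" or "wrist"; returns (picture, depth): 420x560x3 uint8, blue, green, red; 420x560 float32, m along the optical axis (not along the pixel's ray), 0 where there is no reading.
- imaging.camera_model(name): a dict with "mtx" (3x3 intrinsics, pixels), "R" (3x3) and "t" (3): a world point X has camera coordinates R X + t. Camera axes: x right, y down, z forward; pixel columns grow to the right and rows downward; lengths in m; the calibration is good to about 2 mm. A picture is of the moment at which its call begins: read the wrist's pose just before it. camera_model takes no time and is no camera call; for the wrist camera it gives the pose at the moment of the call.
- close_job(): hands the job in; it is judged then, once.
The state is a dict: "clock": time; "joint_pos": joint angles; "qvel": joint speeds; "tau": joint torques, N m; "tool_pos": TCP position; "orientation": TCP orientation; "force": force on the tool from outside, world axes, zero at the start; "moment": the same for the moment, N m; "opening": finger opening in m; "gripper_force": force on a finger pad.
Only numpy, scipy, OpenCV 4.12 (cv2) and the standard library are available. Lean on these libraries where they do the work, as an engineer would, in place of code of your own. Each camera call takes 0.05 s, during which the arm holds its last target. There are 200 camera calls.

## Working session

There is one attempt and no reset: what is moved stays moved. The work goes in short steps, Python scripts to look and compute and a shell command to move; the robot and the scene stay as the last step left them, time stands still between calls to the robot, and variables do not carry over. Pictures are saved under pics/ and viewed, at most 10 in all, crops included, and the job is handed in when it is done.

```bash
ls; mkdir -p pics; python3 - <<'E'
from plant import ctrl,imaging
import cv2,numpy as np
print(ctrl.get_obs(),ctrl.tcp_to_grasp)
for n in("top","side"):
    m=imaging.camera_model(n);print(n,m)
    p,d=imaging.snapshot(n);cv2.imwrite(f"pics/{n}0.png",p);np.save(f"pics/{n}0.npy",d)
E
```

```text
pics
{'clock': 0.0, 'joint_pos': array([ 9.09345575e+01,  2.05900948e+01,  6.32888709e-01, -1.91028271e-02,
       -7.01366027e+01, -1.65051349e+01]), 'qvel': array([ 0.00124175, -0.04443297,  0.00915057, -0.00323188, -0.04153857,
       -0.00081409]), 'tau': array([-1.53086468e-03, -5.82713270e+01,  2.93062896e+01,  6.99726686e+00,
        6.84000668e-03, -1.57679519e-04]), 'tool_pos': array([0.18109881, 0.64967628, 0.19293435]), 'orientation': array([ 1.79904954e+02, -9.43569042e-03, -1.55770750e+01]), 'force': array([-0.14628401,  0.62188605, -0.61092546]), 'moment': array([-0.01251436,  0.03473008, -0.01724546]), 'gripper_force': 0.0, 'opening': 0.08784023260871461} 0.0188
top {'mtx': array([[502.88021733,   0.        , 286.69302036],
       [  0.        , 502.88021733, 204.65333246],
       [  0.        ,   0.        ,   1.        ]]), 'R': array([[-0.00744794, -0.99980892, -0.01807338],
       [-0.98408528,  0.01053736, -0.17738411],
       [ 0.17754067,  0.0164646 , -0.98397573]]), 't': array([-0.02934305,  0.4846253 ,  1.26136343])}
side {'mtx': array([[497.18583089,   0.        , 279.75667859],
       [  0.        , 497.18583089, 213.23840017],
       [  0.        ,   0.        ,   1.        ]]), 'R': array([[ 0.75500962, -0.65542229,  0.01954735],
       [-0.36133899, -0.44074834, -0.82169035],
       [ 0.54716963,  0.6133209 , -0.56959886]]), 't': array([-0.36541223,  0.23636069,  1.19957855])}
```

View pics/top0.png

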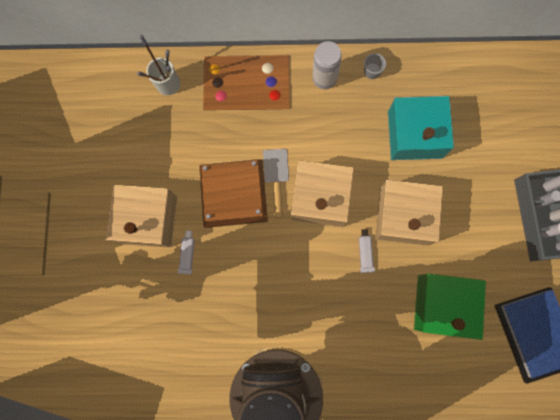

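View pics/side0.png

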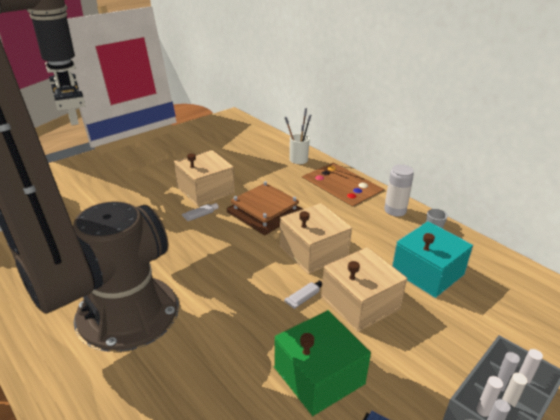

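Top view: candidates for the plywood boxes are at (140,215), (322,192) and (410,212). The look-alikes are turquoise at (420,128) and green at (450,307), both excluded. The press is at (232,193), the tubes at (187,252) and (366,250), and the knife at (277,180). In the side view the plywood knobs are at (192,157), (304,216) and (353,267). I choose the three plywood boxes. Next I'll measure them and check in one crop.

```bash
cat > h.py <<'E'
import numpy as np,cv2
from plant import ctrl,imaging
def cloud(d,m):
    v,u=np.indices(d.shape); K=m["mtx"]
    c=np.stack([(u-K[0,2])/K[0,0]*d,(v-K[1,2])/K[1,1]*d,d],-1)
    return (c-m["t"])@m["R"]
def P(m): return m["mtx"]@np.c_[m["R"],m["t"]]
def tri(m1,p1,m2,p2):
    X=cv2.triangulatePoints(P(m1),P(m2),np.float64(p1).reshape(2,1),np.float64(p2).reshape(2,1))[:,0]
    return X[:3]/X[3]
E
python3 - <<'E'
from h import *
M={n:imaging.camera_model(n) for n in("top","side")}
I={n:cv2.imread(f"pics/{n}0.png") for n in M}; C={n:cloud(np.load(f"pics/{n}0.npy"),M[n]) for n in M}
def blob(n,u,v,r,thr):
    g=I[n].max(2); k=np.zeros_like(g); k[v-r:v+r,u-r:u+r]=(g[v-r:v+r,u-r:u+r]<thr)
    N,L,S,ce=cv2.connectedComponentsWithStats(k)
    i=1+np.argmax(S[1:,4]); return ce[i],S[i],L==i
for name,t,s in(("L",(130,228),(192,157)),("M",(321,204),(304,216)),("R",(414,224),(353,267))):
    bt,bs=blob("top",*t,11,85),blob("side",*s,11,85)
    print(name,"knob tri",tri(M["top"],bt[0],M["side"],bs[0]).round(4),bt[1],bs[1],"depth top med",np.median(C["top"][bt[2]],0).round(4),np.median(C["side"][bs[2]],0).round(4))
    for n,p,w in(("top",t,60),("side",s,75)):
        X=C[n];k=(abs(X[...,2]-.096)<.008)
        v,u=np.indices(k.shape);k&=(abs(u-p[0])<w)&(abs(v-p[1])<w)
        N,L,S,ce=cv2.connectedComponentsWithStats(k.astype(np.uint8))
        i=min(range(1,N),key=lambda i:(np.hypot(*(ce[i]-p))if S[i,4]>300 else 1e9))
        Q=X[L==i]; print("  ",n,"lid",cv2.minAreaRect((Q[:,:2]*1000).astype(np.float32)),np.median(Q[:,2]).round(4))
X=C["top"];k=(X[...,2]>.038)&(X[...,2]<.058);k[:,:195]=0;k[:,272:]=0;k[:150]=0;k[235:]=0
Q=X[k];print("press",cv2.minAreaRect((Q[:,:2]*1000).astype(np.float32)),np.median(Q[:,2]))
X=C["side"];Q=X[195:218,245:285].reshape(-1,3);print("press side z",np.median(Q,0))
cv2.imwrite("pics/crop1.png",cv2.resize(I["top"][140:280,95:455],None,fx=2.2,fy=2.2,interpolation=cv2.INTER_CUBIC))
E
```

```text
L knob tri [0.4132 0.3415 0.1299] [126 224  11   9  59] [188 156   7  11  34] depth top med [0.4139 0.3363 0.1424] [0.4064 0.3347 0.1394]
   top lid ((456.3301086425781, 339.58660888671875), (143.67083740234375, 140.7650909423828), 85.27339172363281) 0.1006
   side lid ((449.4060363769531, 339.9463806152344), (146.85281372070312, 144.99050903320312), 84.49982452392578) 0.1005Traceback (most recent call last):
  File "<stdin>", line 9, in <module>
  File "<stdin>", line 7, in blob
    return _wrapfunc(a, 'argmax', axis=axis, out=out, **kwds)
    return bound(*args, **kwds)
ValueError: attempt to get argmax of an empty sequence
```

```bash
python3 - <<'E'
from h import *
M={n:imaging.camera_model(n) for n in("top","side")}
I={n:cv2.imread(f"pics/{n}0.png") for n in M}; C={n:cloud(np.load(f"pics/{n}0.npy"),M[n]) for n in M}
def blob(n,u,v,r):
    z=C[n][...,2]; k=np.zeros(z.shape,np.uint8); s=np.s_[v-r:v+r,u-r:u+r]; k[s]=(z[s]>.122)&(z[s]<.16)
    N,L,S,ce=cv2.connectedComponentsWithStats(k)
    i=1+np.argmax(S[1:,4]); return ce[i],S[i],L==i
for name,t,s in(("L",(130,228),(192,157)),("M",(321,204),(304,216)),("R",(414,224),(353,267))):
    bt,bs=blob("top",*t,13),blob("side",*s,13)
    print(name,"knob tri",tri(M["top"],bt[0],M["side"],bs[0]).round(4),bt[1],bs[1],"depth",np.mean(C["top"][bt[2]],0).round(4),np.mean(C["side"][bs[2]],0).round(4))
    for n,p,w in(("top",t,60),("side",s,75)):
        X=C[n];k=(abs(X[...,2]-.100)<.004)
        v,u=np.indices(k.shape);k&=(abs(u-p[0])<w)&(abs(v-p[1])<w)
        N,L,S,ce=cv2.connectedComponentsWithStats(k.astype(np.uint8))
        i=min(range(1,N),key=lambda i:(np.hypot(*(ce[i]-p))if S[i,4]>300 else 1e9))
        Q=X[L==i]; r=cv2.minAreaRect((Q[:,:2]*1000).astype(np.float32));print("  ",n,"lid",np.round(np.hstack(r),1),np.median(Q[:,2]).round(4))
X=C["top"];k=(X[...,2]>.042)&(X[...,2]<.054);k[:,:195]=0;k[:,272:]=0;k[:150]=0;k[235:]=0
Q=X[k];print("press",np.hstack(cv2.minAreaRect((Q[:,:2]*1000).astype(np.float32))).round(1),np.median(Q[:,2]))
Q=C["side"][195:218,245:285].reshape(-1,3);print("press side z",np.median(Q,0))
cv2.imwrite("pics/crop1.png",cv2.resize(I["top"][140:280,95:455],None,fx=2.2,fy=2.2,interpolation=cv2.INTER_CUBIC))
E
```

```text
L knob tri [0.414  0.3445 0.1342] [124 222  12  12 117] [187 154   9   9  66] depth [0.4151 0.3403 0.1425] [0.4073 0.3384 0.1389]
   top lid [456.  338.5 141.6 140.2  85.2] 0.1007
   side lid [450.1 340.6 146.3 145.   85.1] 0.1009
M knob tri [ 0.4676 -0.1151  0.1356] [315 198  12  12 113] [299 211  11  11  97] depth [ 0.4684 -0.1164  0.1434] [ 0.4606 -0.1181  0.1398]
   top lid [ 509.5 -122.5  140.1  141.3   81.8] 0.1011
   side lid [ 503.7 -120.7  145.5  144.2   82.5] 0.1008
R knob tri [ 0.4161 -0.3357  0.1358] [408 218  13  12 119] [347 261  13  13 129] depth [ 0.4171 -0.3355  0.1438] [ 0.4091 -0.3378  0.1405]
   top lid [ 457.7 -342.1  141.   140.8   82.6] 0.1013
   side lid [ 452.3 -339.9  144.   144.2   82.1] 0.101
press [524.6 110.9 151.7 150.2   5.1] 0.048806986692569644
press side z [0.49874421 0.09082021 0.04817931]
```

View pics/crop1.png

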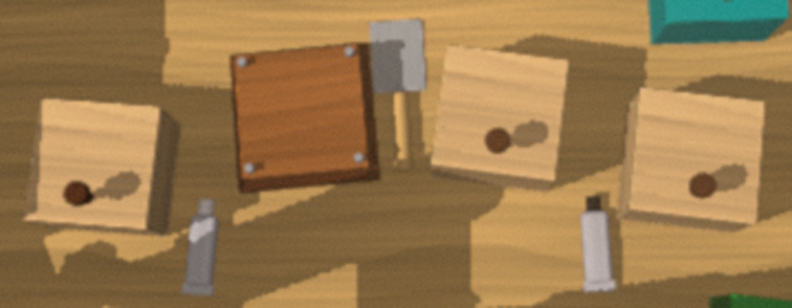

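Crop: three plywood boxes at crop (100,165), (500,115) and (695,155), each with a dark knob. The brown press with corner screws is at (305,118), and the knife at (400,90). Knob heights are about 0.135 m, lids 0.100 m and press 0.048 m, all as expected. I'll start with the left box.

```bash
python3 -m crank '[[[0.029,-0.038,0],[0,0,1.35],1],[[0.029,-0.038,0],[0,0,1.35],1],[[0.029,-0.038,0],[0,0,1.35],1],[[0.029,-0.038,0],[0,0,1.35],1],[[0.029,-0.038,0],[0,0,1.35],1],[[0.029,-0.038,0],[0,0,1.35],1],[[0.029,-0.038,0],[0,0,1.35],1],[[0.03,-0.042,0],[0,0,1.35],1],[[0,0,0],[0,0,0],1],[[0,0,0],[0,0,0],1]]'
```

```text
clock: 1.1
tool_pos: [0.4138, 0.3423, 0.1937]
orientation: [180.0, 0.0, -4.9]
force: [-0.2, 0.9, 0.4]
opening: 0.0877
gripper_force: 0.0
```

```bash
python3 -m crank '[[[0,0,-0.026],[0,0,0],1],[[0,0,-0.026],[0,0,0],1],[[0,0,-0.025],[0,0,0],1],[[0,0,0],[0,0,0],1],[[0,0,0],[0,0,0],-1],[[0,0,0],[0,0,0],-1],[[0,0,0],[0,0,0],-1],[[0,0,0],[0,0,0],-1],[[0,0,0],[0,0,0],-1],[[0,0,0],[0,0,0],-1]]'
```

```text
clock: 2.1
tool_pos: [0.4134, 0.3436, 0.1172]
orientation: [-180.0, -0.0, -4.8]
force: [0.6, -1.3, -0.0]
opening: 0.045
gripper_force: 0.0
```

```bash
python3 - <<'E'
import numpy as np
# arc steps of the knob in box axes (dx,dz), 10 deg per row, 0..100; then rotated for yaw -4.9,-8,-7.6
a=np.radians(21.35+np.arange(0,101,10));r=.1181
p=np.c_[-r*np.cos(a),r*np.sin(a)];d=np.diff(p,axis=0)
for y in(-4.9,-7.8):
    print(y,[[round(x*np.cos(np.radians(y)),4),round(x*np.sin(np.radians(y)),4),round(z,4)]for x,z in d])
E
```

```text
-4.9 [[np.float64(0.0091), np.float64(-0.0008), np.float64(0.0184)], [np.float64(0.0122), np.float64(-0.001), np.float64(0.0166)], [np.float64(0.0148), np.float64(-0.0013), np.float64(0.0142)], [np.float64(0.0171), np.float64(-0.0015), np.float64(0.0114)], [np.float64(0.0188), np.float64(-0.0016), np.float64(0.0083)], [np.float64(0.0199), np.float64(-0.0017), np.float64(0.0049)], [np.float64(0.0205), np.float64(-0.0018), np.float64(0.0013)], [np.float64(0.0204), np.float64(-0.0017), np.float64(-0.0023)], [np.float64(0.0197), np.float64(-0.0017), np.float64(-0.0058)], [np.float64(0.0184), np.float64(-0.0016), np.float64(-0.0091)]]
-7.8 [[np.float64(0.0091), np.float64(-0.0012), np.float64(0.0184)], [np.float64(0.0121), np.float64(-0.0017), np.float64(0.0166)], [np.float64(0.0148), np.float64(-0.002), np.float64(0.0142)], [np.float64(0.017), np.float64(-0.0023), np.float64(0.0114)], [np.float64(0.0187), np.float64(-0.0026), np.float64(0.0083)], [np.float64(0.0198), np.float64(-0.0027), np.float64(0.0049)], [np.float64(0.0204), np.float64(-0.0028), np.float64(0.0013)], [np.float64(0.0203), np.float64(-0.0028), np.float64(-0.0023)], [np.float64(0.0196), np.float64(-0.0027), np.float64(-0.0058)], [np.float64(0.0183), np.float64(-0.0025), np.float64(-0.0091)]]
```

Fingers are still closing at about 80 mm/s, so wait a few more rows.

```bash
python3 -m crank '[[[0,0,0],[0,0,0],-1],[[0,0,0],[0,0,0],-1],[[0,0,0],[0,0,0],-1],[[0,0,0],[0,0,0],-1],[[0,0,0],[0,0,0],-1]]'
```

```text
clock: 2.6
tool_pos: [0.4133, 0.3435, 0.1168]
orientation: [180.0, 0.0, -4.8]
force: [0.0, -1.7, -0.4]
opening: 0.0053
gripper_force: 0.0
```

```bash
python3 - <<'E'
from h import *
p,d=imaging.snapshot("wrist");q,_=imaging.snapshot("side")
cv2.imwrite("pics/w1.png",np.hstack([cv2.resize(p,(480,360)),cv2.resize(q[80:240,110:270],(320,360))]))
print(ctrl.get_obs()["opening"])
E
```

```text
0.0010961896948249717
```

View pics/w1.png

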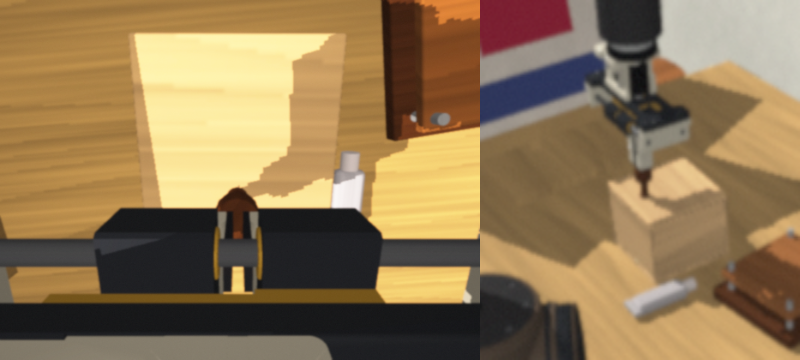

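```bash
python3 - <<'E'
from h import *
o=ctrl.get_obs();m=imaging.camera_model("wrist");p,d=imaging.snapshot("wrist")
g=o["tool_pos"]+[0,0,ctrl.tcp_to_grasp];print(o["tool_pos"],"cam",-m["R"].T@m["t"])
for X in(o["tool_pos"],g,[.414,.3435,.135],[.414,.343,.143]):
    c=P(m)@np.r_[X,1];print(X,c[:2]/c[2],c[2])
X=cloud(d,m);h=cv2.cvtColor(p,cv2.COLOR_BGR2HSV)
k=(p[...,2]<130)&(p[...,2]>p[...,0]*1.8)&(p[...,2]>40);k[:210]=0;k[260:]=0;k[:,245:310]&=True;k[:,:245]=0;k[:,310:]=0
Q=X[k];print(k.sum(),Q.min(0),Q.max(0),np.median(Q,0))
# lid rect seen by wrist
L=X[abs(X[...,2]-.1)<.004];print("lid",np.hstack(cv2.minAreaRect((L[:,:2]*1000).astype(np.float32))).round(1))
# fingers in the side view
ms=imaging.camera_model("side");c=P(ms)@np.r_[o["tool_pos"],1];print("tcp in side",c[:2]/c[2])
c=P(ms)@np.r_[.414,.343,.135,1];print("knob in side",c[:2]/c[2])
q,_=imaging.snapshot("side");cv2.imwrite("pics/s2.png",np.hstack([cv2.resize(q[110:190,150:230],(400,400),interpolation=cv2.INTER_CUBIC),cv2.resize(p[200:300,220:320],(400,400))]))
E
```

```text
[0.41327341 0.34351411 0.11682023] cam [0.48469281 0.33663609 0.30899125]
[0.41327341 0.34351411 0.11682023] [276.02873032 240.43178219] 0.20432547431605377
[0.41327341 0.34351411 0.13562023] [275.88022854 252.78937771] 0.18620086187275167
[0.414, 0.3435, 0.135] [275.79687998 251.08159108] 0.1866062185715524
[0.414, 0.343, 0.143] [276.69190007 256.93877548] 0.1788820277395446
956 [0.41325939 0.33091364 0.10301281] [0.48469281 0.35459085 0.30899125] [0.42491278 0.34217285 0.1438068 ]
lid [465.7 338.8 140.3 118.6  85. ]
tcp in side [192.26590841 162.44961075]
knob in side [192.08520527 157.3414057 ]
```

View pics/s2.png

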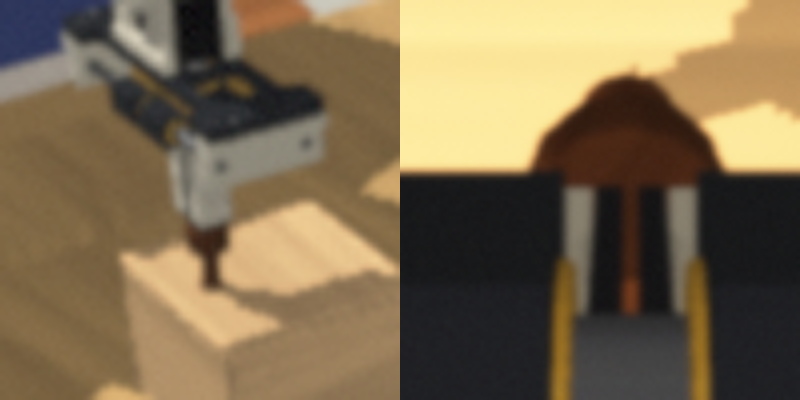

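```bash
python3 - <<'E'
from h import *
m=imaging.camera_model("wrist");p,d=imaging.snapshot("wrist");X=cloud(d,m)
np.set_printoptions(suppress=True,linewidth=200)
for v in(226,234,242,248,254,262,270):
    print(v,[(u,*(X[v,u]*1000).round().astype(int).tolist()) for u in(255,264,270,277,283,290,300)])
print(m["mtx"][0,0])
E
```

```text
226 [(255, 418, 356, 102), (264, 428, 349, 133), (270, 428, 345, 135), (277, 429, 342, 138), (283, 428, 339, 135), (290, 417, 335, 102), (300, 415, 328, 100)]
234 [(255, 424, 354, 133), (264, 427, 348, 143), (270, 427, 345, 145), (277, 427, 342, 145), (283, 427, 339, 145), (290, 426, 335, 144), (300, 411, 329, 102)]
242 [(255, 452, 345, 222), (264, 424, 349, 146), (270, 423, 346, 144), (277, 423, 342, 146), (283, 423, 339, 145), (290, 422, 336, 145), (300, 451, 333, 222)]
248 [(255, 485, 337, 309), (264, 425, 348, 158), (270, 423, 345, 153), (277, 420, 342, 145), (283, 423, 339, 155), (290, 424, 336, 158), (300, 451, 334, 226)]
254 [(255, 453, 345, 231), (264, 425, 348, 165), (270, 423, 345, 161), (277, 417, 343, 145), (283, 423, 339, 161), (290, 424, 336, 164), (300, 451, 334, 229)]
262 [(255, 452, 345, 234), (264, 424, 348, 171), (270, 423, 345, 170), (277, 412, 343, 144), (283, 423, 339, 170), (290, 423, 336, 171), (300, 452, 334, 235)]
270 [(255, 452, 344, 238), (264, 449, 343, 233), (270, 423, 345, 178), (277, 408, 343, 145), (283, 423, 340, 178), (290, 447, 337, 230), (300, 451, 334, 239)]
348.57156473398703
```

```bash
python3 -m crank '[[[0,0,0.02],[0,0,0],-1],[[0,0,0.02],[0,0,0],-1],[[0,0,0.02],[0,0,0],-1],[[0,0,0],[0,0,0],-1],[[0,0,0],[0,0,0],-1]]'; python3 - <<'E'
from h import *
o=ctrl.get_obs();m=imaging.camera_model("wrist");p,d=imaging.snapshot("wrist");X=cloud(d,m)
np.set_printoptions(suppress=True,linewidth=200)
print(o["tool_pos"],o["opening"])
for u in(266,270,283,288): print(u,[(v,*(X[v,u]*1000).round().astype(int).tolist()) for v in range(205,262,6)])
ms=imaging.camera_model("side");q,ds=imaging.snapshot("side");Y=cloud(ds,ms)
k=(np.hypot(Y[...,0]-o["tool_pos"][0],Y[...,1]-o["tool_pos"][1])<.02)
z=np.sort(Y[k][:,2]);print("side z hist",np.histogram(z,bins=np.arange(.09,.26,.01)))
E
```

```text
clock: 3.35
tool_pos: [0.4133, 0.3436, 0.1771]
orientation: [-179.9, -0.0, -4.8]
force: [0.5, 0.4, -0.5]
opening: 0.0006
gripper_force: 0.0
[0.41325576 0.34362785 0.17705862] 0.0006221583983173068
266 [(205, 426, 349, 143), (211, 423, 350, 145), (217, 418, 350, 144), (223, 414, 351, 145), (229, 410, 351, 144), (235, 405, 351, 144), (241, 348, 361, 2), (247, 425, 347, 217), (253, 425, 347, 223), (259, 425, 347, 230)]
270 [(205, 426, 347, 143), (211, 422, 347, 144), (217, 418, 347, 144), (223, 414, 348, 145), (229, 410, 348, 145), (235, 405, 349, 144), (241, 348, 357, 1), (247, 424, 346, 213), (253, 424, 345, 221), (259, 423, 345, 227)]
283 [(205, 426, 338, 144), (211, 422, 338, 145), (217, 417, 339, 144), (223, 413, 339, 145), (229, 409, 339, 144), (235, 405, 340, 145), (241, 347, 342, 1), (247, 423, 339, 212), (253, 423, 339, 220), (259, 423, 340, 227)]
288 [(205, 425, 335, 143), (211, 421, 335, 144), (217, 418, 335, 146), (223, 413, 336, 145), (229, 409, 336, 145), (235, 404, 336, 144), (241, 346, 337, 2), (247, 424, 337, 217), (253, 424, 337, 223), (259, 424, 337, 229)]
side z hist (array([16, 42, 10, 11, 26, 32,  0,  0,  0,  0,  0,  0, 21, 29, 17, 10]), array([0.09, 0.1 , 0.11, 0.12, 0.13, 0.14, 0.15, 0.16, 0.17, 0.18, 0.19, 0.2 , 0.21, 0.22, 0.23, 0.24, 0.25]))
```

The measurements explain the miss. Both the wrist and side depth put the real fingertips about 33 mm above the reported TCP: tips at 0.211 with TCP 0.177. So the fingers closed above the knob. From here I'll take real grasp height as tool_pos z + 0.052. Open and go down again.

```bash
python3 -m crank '[[[0,0,0],[0,0,0],0.3],[[0,0,0],[0,0,0],0.3],[[0,0,0],[0,0,0],0.3],[[0,0,0],[0,0,0],0.3],[[0,0,0],[0,0,0],0.3],[[0,0,0],[0,0,0],0.3],[[0,0,0],[0,0,0],0.3]]'; python3 -m crank '[[[0,0,-0.02],[0,0,0],0.3],[[0,0,-0.02],[0,0,0],0.3],[[0,0,-0.02],[0,0,0],0.3],[[0,0,-0.018],[0,0,0],0.3],[[0,0,-0.015],[0,0,0],0.3],[[0,0,0],[0,0,0],-1],[[0,0,0],[0,0,0],-1],[[0,0,0],[0,0,0],-1],[[0,0,0],[0,0,0],-1],[[0,0,0],[0,0,0],-1],[[0,0,0],[0,0,0],-1]]'
```

```text
clock: 4.15
tool_pos: [0.4133, 0.3435, 0.1769]
orientation: [-180.0, -0.0, -4.8]
force: [-0.2, 0.4, -0.1]
opening: 0.0508
gripper_force: 0.0
clock: 5.25
tool_pos: [0.4136, 0.3442, 0.0847]
orientation: [-179.9, -0.0, -4.8]
force: [-1.4, 0.3, 3.6]
opening: 0.0265
gripper_force: 30.0
```

```bash
python3 -m crank '[[[0.0041,-0.0003,0.0094],[0,0,0],-1],[[0.005,-0.0004,0.009],[0,0,0],-1],[[0.0057,-0.0005,0.0085],[0,0,0],-1],[[0.0065,-0.0005,0.0081],[0,0,0],-1],[[0.0071,-0.0006,0.0074],[0,0,0],-1],[[0.0077,-0.0007,0.0068],[0,0,0],-1],[[0.0083,-0.0007,0.0061],[0,0,0],-1],[[0.0088,-0.0008,0.0053],[0,0,0],-1],[[0.0092,-0.0008,0.0046],[0,0,0],-1],[[0.0096,-0.0008,0.0037],[0,0,0],-1]]'; python3 -m crank '[[[0.0098,-0.0008,0.003],[0,0,0],-1],[[0.0101,-0.0009,0.0019],[0,0,0],-1],[[0.0102,-0.0009,0.0011],[0,0,0],-1],[[0.0103,-0.0009,0.0002],[0,0,0],-1],[[0.0102,-0.0009,-0.0007],[0,0,0],-1],[[0.0102,-0.0008,-0.0016],[0,0,0],-1],[[0.01,-0.0008,-0.0025],[0,0,0],-1],[[0.0097,-0.0009,-0.0033],[0,0,0],-1],[[0.0094,-0.0008,-0.0042],[0,0,0],-1],[[0.009,-0.0008,-0.0049],[0,0,0],-1],[[0,0,0],[0,0,0],-1],[[0,0,0],[0,0,0],-1]]'
```

```text
clock: 6.25
tool_pos: [0.4856, 0.3379, 0.1538]
orientation: [-179.9, 0.0, -4.8]
force: [-3.1, 5.5, -1.5]
opening: 0.0268
gripper_force: 30.0
clock: 7.45
tool_pos: [0.5863, 0.3292, 0.1422]
orientation: [-179.9, -0.1, -4.8]
force: [2.8, 3.6, 3.7]
opening: 0.0265
gripper_force: 30.0
```

```bash
python3 -m crank '[[[0,0,0],[0,0,0],0.3],[[0,0,0],[0,0,0],0.3],[[0,0,0],[0,0,0],0.3],[[0,0,0],[0,0,0],0.3],[[0,0,0.03],[0,0,0],0.3],[[0,0,0.04],[0,0,0],0.3],[[-0.04,0,0.04],[0,0,0],0.3],[[-0.045,0,0.01],[0,0,0],0.3],[[-0.045,0.005,0],[0,0,0],0.3],[[-0.045,0.005,0],[0,0,0],0.3],[[0,0,0],[0,0,0],0.3],[[0,0,0],[0,0,0],0.3]]'; cat > look.py <<'E'
from h import *
import sys
def look(c,tag):
    m=imaging.camera_model("wrist");p,d=imaging.snapshot("wrist");X=cloud(d,m)
    cv2.imwrite(f"pics/{tag}.png",p)
    r=np.hypot(X[...,0]-c[0],X[...,1]-c[1])<.045
    for a,b in((.02,.05),(.05,.065),(.065,.092),(.078,.1)):
        k=r&(X[...,2]>a)&(X[...,2]<b)
        if k.sum()>20: q=X[k]; print(a,b,k.sum(),"x",np.percentile(q[:,0],[2,98]).round(4),"y",np.percentile(q[:,1],[2,98]).round(4),"z",np.percentile(q[:,2],[50,98]).round(4),"bgr",p[k].mean(0).round())
    k=r&(X[...,2]>.08)&(X[...,2]<.1)
    if k.sum()>20: (x,y),R=cv2.minEnclosingCircle((X[k][:,:2]*1000).astype(np.float32));print("top circle",x,y,2*R)
E
python3 -c "
from look import *
look((.454,.339),'w3')"
```

```text
clock: 8.65
tool_pos: [0.413, 0.3391, 0.2579]
orientation: [-179.9, -0.0, -4.6]
force: [0.8, 1.1, -0.6]
opening: 0.0567
gripper_force: 0.0
0.05 0.065 160 x [0.4497 0.4814] y [0.3177 0.367 ] z [0.0586 0.0621] bgr [154. 186. 205.]
0.065 0.092 1596 x [0.4357 0.4769] y [0.3218 0.3629] z [0.0872 0.0888] bgr [228. 232. 236.]
0.078 0.1 1593 x [0.4357 0.4768] y [0.3218 0.3629] z [0.0873 0.0888] bgr [228. 232. 236.]
top circle 456.01043701171875 342.52020263671875 46.2417106628418
```

View pics/w3.png

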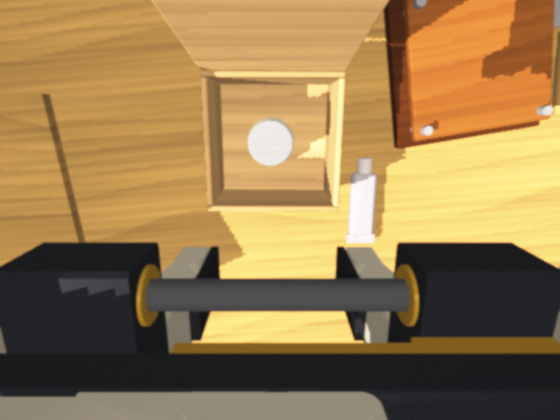

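The wrist view shows box L open with a pale 46 mm disc at (270,142), top at z 0.088, so this is the jar. Next is the middle box.

```bash
python3 -m crank '[[[0.0055,-0.0455,0],[0,0,-0.33],0.3],[[0.0055,-0.0455,0],[0,0,-0.33],0.3],[[0.0055,-0.0455,0],[0,0,-0.33],0.3],[[0.0055,-0.0455,0],[0,0,-0.33],0.3],[[0.0055,-0.0455,0],[0,0,-0.33],0.3],[[0.0055,-0.0455,0],[0,0,-0.33],0.3],[[0.0055,-0.0455,0],[0,0,-0.33],0.3],[[0.0055,-0.0455,0],[0,0,-0.33],0.3],[[0.0055,-0.0455,-0.03],[0,0,-0.33],0.3],[[0.0055,-0.0455,-0.03],[0,0,-0.33],0.3],[[0,0,0],[0,0,0],0.3],[[0,0,0],[0,0,0],0.3]]'
```

```text
clock: 9.9
tool_pos: [0.4676, -0.1101, 0.2013]
orientation: [179.9, 0.2, -8.3]
force: [-0.6, -0.2, 0.5]
opening: 0.0568
gripper_force: 0.0
```

```bash
python3 -m crank '[[[0,-0.0055,-0.03],[0,0,0],0.3],[[0,0,-0.03],[0,0,0],0.3],[[0,0,-0.025],[0,0,0],0.3],[[0,0,-0.02],[0,0,0],0.3],[[0,0,-0.011],[0,0,0],0.3],[[0,0,0],[0,0,0],-1],[[0,0,0],[0,0,0],-1],[[0,0,0],[0,0,0],-1],[[0,0,0],[0,0,0],-1],[[0,0,0],[0,0,0],-1],[[0,0,0],[0,0,0],-1]]'
```

```text
clock: 11.0
tool_pos: [0.4684, -0.1154, 0.0874]
orientation: [179.9, -0.1, -8.0]
force: [0.8, -11.3, 1.4]
opening: 0.0269
gripper_force: 30.0
```

```bash
python3 -m crank '[[[0,-0.002,0],[0,0,0],-1],[[0.0041,-0.0006,0.0094],[0,0,0],-1],[[0.005,-0.0007,0.009],[0,0,0],-1],[[0.0057,-0.0008,0.0085],[0,0,0],-1],[[0.0065,-0.0009,0.0081],[0,0,0],-1],[[0.0071,-0.001,0.0074],[0,0,0],-1],[[0.0077,-0.0011,0.0068],[0,0,0],-1],[[0.0083,-0.0012,0.0061],[0,0,0],-1],[[0.0088,-0.0012,0.0053],[0,0,0],-1],[[0.0092,-0.0013,0.0046],[0,0,0],-1],[[0.0096,-0.0013,0.0037],[0,0,0],-1]]'; python3 -m crank '[[[0.0098,-0.0014,0.003],[0,0,0],-1],[[0.0101,-0.0014,0.0019],[0,0,0],-1],[[0.0101,-0.0014,0.0011],[0,0,0],-1],[[0.0102,-0.0014,0.0002],[0,0,0],-1],[[0.0101,-0.0014,-0.0007],[0,0,0],-1],[[0.0101,-0.0014,-0.0016],[0,0,0],-1],[[0.01,-0.0014,-0.0025],[0,0,0],-1],[[0.0097,-0.0014,-0.0033],[0,0,0],-1],[[0.0094,-0.0013,-0.0042],[0,0,0],-1],[[0.009,-0.0013,-0.0049],[0,0,0],-1],[[0,0,0],[0,0,0],-1],[[0,0,0],[0,0,0],-1]]'
```

```text
clock: 12.1
tool_pos: [0.5401, -0.126, 0.1564]
orientation: [180.0, 0.0, -8.1]
force: [-3.0, 2.1, 0.7]
opening: 0.0266
gripper_force: 30.0
clock: 13.3
tool_pos: [0.6401, -0.1403, 0.1444]
orientation: [180.0, -0.1, -8.1]
force: [3.2, -5.4, 4.1]
opening: 0.0266
gripper_force: 30.0
```

```bash
python3 -m crank '[[[0,0,0],[0,0,0],0.3],[[0,0,0],[0,0,0],0.3],[[0,0,0],[0,0,0],0.3],[[0,0,0],[0,0,0],0.3],[[0,0,0.03],[0,0,0],0.3],[[0,0,0.04],[0,0,0],0.3],[[-0.04,0.006,0.04],[0,0,0],0.3],[[-0.045,0.006,0.01],[0,0,0],0.3],[[-0.045,0.006,0],[0,0,0],0.3],[[-0.045,0.006,0],[0,0,0],0.3],[[0,0,0],[0,0,0],0.3],[[0,0,0],[0,0,0],0.3]]'; python3 -c "
from look import *
look((.507,-.122),'w4')"
```

```text
clock: 14.5
tool_pos: [0.4676, -0.116, 0.2604]
orientation: [-179.9, -0.1, -8.0]
force: [0.1, -0.0, 0.8]
opening: 0.0572
gripper_force: 0.0
0.02 0.05 173 x [0.4795 0.5338] y [-0.1511 -0.0977] z [0.0494 0.05  ] bgr [ 38. 112. 191.]
0.05 0.065 1447 x [0.4829 0.5305] y [-0.1484 -0.1007] z [0.0543 0.061 ] bgr [  7.  95. 187.]
0.065 0.092 254 x [0.4988 0.515 ] y [-0.1327 -0.1169] z [0.0891 0.0908] bgr [  8. 104. 203.]
0.078 0.1 243 x [0.4988 0.5148] y [-0.1327 -0.1169] z [0.0892 0.0908] bgr [  8. 105. 205.]
top circle 506.518310546875 -124.44305419921875 17.792800903320312
```

View pics/w4.png

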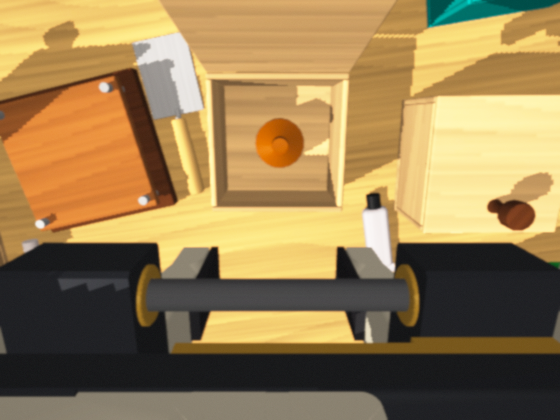

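The wrist view shows an orange flask at (280,143), about 18 mm wide at the top. The right box's knob is at (515,213). So the weight should be in the right box; I'll open it.

```bash
python3 -m crank '[[[-0.0085,-0.0368,0],[0,0,0.05],0.3],[[-0.0085,-0.0368,0],[0,0,0.05],0.3],[[-0.0085,-0.0368,0],[0,0,0.05],0.3],[[-0.0085,-0.0368,0],[0,0,0.05],0.3],[[-0.0085,-0.0368,-0.03],[0,0,0.05],0.3],[[-0.0085,-0.0368,-0.03],[0,0,0.05],0.3],[[0,0,0],[0,0,0],0.3],[[0,0,0],[0,0,0],0.3],[[0,0,0],[0,0,0],0.3]]'
```

```text
clock: 15.45
tool_pos: [0.4182, -0.3373, 0.1996]
orientation: [180.0, -0.0, -7.8]
force: [0.7, 0.2, 0.7]
opening: 0.057
gripper_force: 0.0
```

```bash
python3 -m crank '[[[-0.001,0,-0.03],[0,0,0],0.3],[[0,0,-0.03],[0,0,0],0.3],[[0,0,-0.025],[0,0,0],0.3],[[0,0,-0.02],[0,0,0],0.3],[[0,0,-0.01],[0,0,0],0.3],[[0,0,0],[0,0,0],-1],[[0,0,0],[0,0,0],-1],[[0,0,0],[0,0,0],-1],[[0,0,0],[0,0,0],-1],[[0,0,0],[0,0,0],-1],[[0,0,0],[0,0,0],-1]]'
```

```text
clock: 16.55
tool_pos: [0.4171, -0.3361, 0.0854]
orientation: [-179.9, -0.1, -7.8]
force: [0.5, 8.8, 5.3]
opening: 0.027
gripper_force: 30.0
```

```bash
python3 -m crank '[[[0,0.0015,0],[0,0,0],-1],[[0.0041,-0.0006,0.0094],[0,0,0],-1],[[0.005,-0.0007,0.009],[0,0,0],-1],[[0.0057,-0.0008,0.0085],[0,0,0],-1],[[0.0065,-0.0009,0.0081],[0,0,0],-1],[[0.0071,-0.001,0.0074],[0,0,0],-1],[[0.0077,-0.0011,0.0068],[0,0,0],-1],[[0.0083,-0.0012,0.0061],[0,0,0],-1],[[0.0088,-0.0012,0.0053],[0,0,0],-1],[[0.0092,-0.0013,0.0046],[0,0,0],-1],[[0.0096,-0.0013,0.0037],[0,0,0],-1]]'; python3 -m crank '[[[0.0098,-0.0014,0.003],[0,0,0],-1],[[0.0101,-0.0014,0.0019],[0,0,0],-1],[[0.0101,-0.0014,0.0011],[0,0,0],-1],[[0.0102,-0.0014,0.0002],[0,0,0],-1],[[0.0101,-0.0014,-0.0007],[0,0,0],-1],[[0.0101,-0.0014,-0.0016],[0,0,0],-1],[[0.01,-0.0014,-0.0025],[0,0,0],-1],[[0.0097,-0.0014,-0.0033],[0,0,0],-1],[[0.0094,-0.0013,-0.0042],[0,0,0],-1],[[0.009,-0.0013,-0.0049],[0,0,0],-1],[[0,0,0],[0,0,0],-1],[[0,0,0],[0,0,0],-1]]'
```

```text
clock: 17.65
tool_pos: [0.4883, -0.3454, 0.1543]
orientation: [-180.0, 0.1, -7.8]
force: [-4.7, 2.0, 1.3]
opening: 0.0267
gripper_force: 30.0
clock: 18.85
tool_pos: [0.5892, -0.3588, 0.1425]
orientation: [-180.0, -0.2, -7.7]
force: [3.0, 4.7, 1.5]
opening: 0.0266
gripper_force: 30.0
```

```bash
python3 -m crank '[[[0,0,0],[0,0,0],0.3],[[0,0,0],[0,0,0],0.3],[[0,0,0],[0,0,0],0.3],[[0,0,0],[0,0,0],0.3],[[0,0,0.03],[0,0,0],0.3],[[0,0,0.04],[0,0,0],0.3],[[-0.04,0.006,0.04],[0,0,0],0.3],[[-0.045,0.006,0.01],[0,0,0],0.3],[[-0.045,0.006,0],[0,0,0],0.3],[[-0.045,0.006,0],[0,0,0],0.3],[[0,0,0],[0,0,0],0.3],[[0,0,0],[0,0,0],0.3]]'; python3 -c "
from look import *
look((.456,-.341),'w5')"
```

```text
clock: 20.05
tool_pos: [0.4158, -0.3365, 0.2587]
orientation: [180.0, -0.1, -7.8]
force: [0.4, 0.1, 1.0]
opening: 0.0572
gripper_force: 0.0
0.02 0.05 1354 x [0.4306 0.4849] y [-0.3667 -0.3123] z [0.0372 0.0405] bgr [ 94.  92. 101.]
0.065 0.092 682 x [0.4445 0.4716] y [-0.3528 -0.3262] z [0.0893 0.0908] bgr [126. 118. 125.]
0.078 0.1 673 x [0.4444 0.4713] y [-0.3528 -0.3262] z [0.0893 0.0908] bgr [127. 118. 125.]
top circle 457.7619934082031 -339.4599609375 29.718854904174805
```

View pics/w5.png

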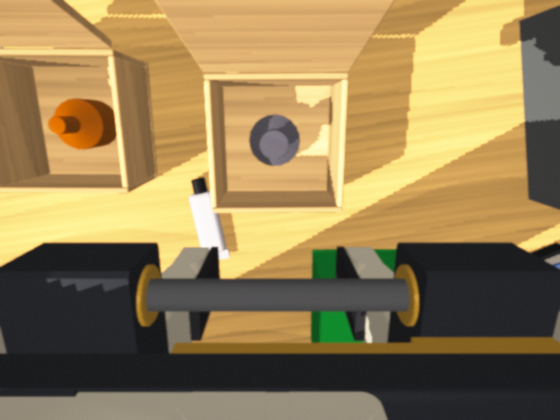

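Right box: the dark round weight at (275,142), grip 29.7 mm wide, top at z 0.089, so this is the weight. Before I reach in, I'll check the wrist joint's room for a half turn, which would keep the camera side away from the open lid.

```bash
python3 - <<'E'
from h import *
print(ctrl.get_obs()["joint_pos"].round(1))
q,d=imaging.snapshot("side");m=imaging.camera_model("side");c=P(m)@np.r_[ctrl.get_obs()["tool_pos"]+[0,0,.033],1];u,v=(c[:2]/c[2]).astype(int);print(u,v)
cv2.imwrite("pics/s3.png",cv2.resize(q[max(v-150,0):v+90,u-120:u+120],(600,600),interpolation=cv2.INTER_CUBIC))
E
```

```text
[-17.9   5.2 -11.    0.  -73.7 100.1]
362 210
```

View pics/s3.png

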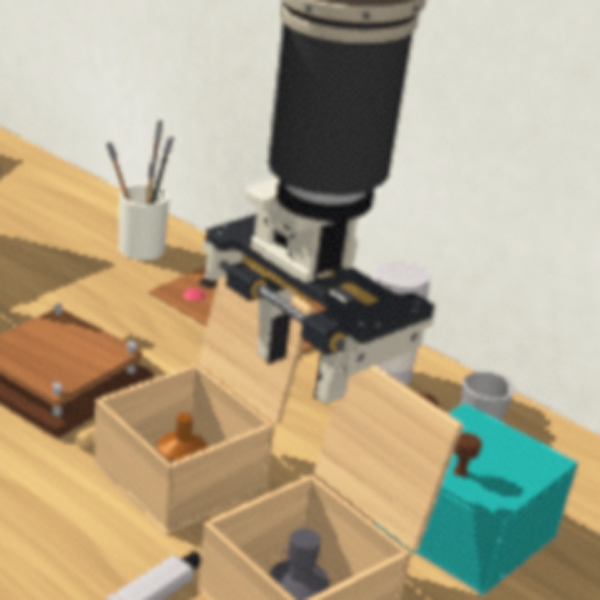

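```bash
python3 -m crank '[[[0.042,-0.003,0],[0,0,0],0.3],[[0,0,-0.03],[0,0,0],0.3],[[0,0,-0.035],[0,0,0],0.3],[[0,0,-0.035],[0,0,0],0.3],[[0,0,-0.03],[0,0,0],0.3],[[0,0,-0.02],[0,0,0],0.3],[[0,0,0],[0,0,0],0.3],[[0,0,0],[0,0,0],0.3]]';  python3 -m crank '[[[0,0,-0.02],[0,0,0],0.3],[[0,0,-0.02],[0,0,0],0.3],[[0,0,-0.015],[0,0,0],0.3],[[0,0,-0.015],[0,0,0],0.3],[[0,0,0],[0,0,0],0.3],[[0,0,0],[0,0,0],0.3]]'
```

```text
clock: 20.95
tool_pos: [0.4593, -0.3395, 0.1072]
orientation: [180.0, 0.1, -7.7]
force: [-0.4, -0.3, 0.6]
opening: 0.0568
gripper_force: 0.0
clock: 21.55
tool_pos: [0.4597, -0.3397, 0.0387]
orientation: [180.0, -0.1, -7.7]
force: [0.2, -0.0, 0.4]
opening: 0.0567
gripper_force: 0.0
```

```bash
python3 -m crank '[[[-0.0015,0,-0.007],[0,0,0],0.3],[[0,0,-0.007],[0,0,0],0.3],[[0,0,0],[0,0,0],0.3],[[0,0,0],[0,0,0],-1],[[0,0,0],[0,0,0],-1],[[0,0,0],[0,0,0],-1],[[0,0,0],[0,0,0],-1],[[0,0,0],[0,0,0],-1],[[0,0,0],[0,0,0],-1]]'; python3 -m crank '[[[0,0,0.006],[0,0,0],-1],[[0,0,0.01],[0,0,0],-1],[[0,0,0.015],[0,0,0],-1],[[0,0,0.02],[0,0,0],-1],[[0,0,0.025],[0,0,0],-1],[[0,0,0.03],[0,0,0],-1],[[0,0,0.03],[0,0,0],-1],[[0,0,0.03],[0,0,0],-1],[[0,0,0.02],[0,0,0],-1],[[0,0,0],[0,0,0],-1],[[0,0,0],[0,0,0],-1]]'
```

```text
clock: 22.45
tool_pos: [0.4572, -0.339, 0.0236]
orientation: [-180.0, -0.0, -7.8]
force: [0.9, 2.5, 1.6]
opening: 0.0296
gripper_force: 30.0
clock: 23.55
tool_pos: [0.4565, -0.3387, 0.2088]
orientation: [-179.9, 0.0, -7.8]
force: [-0.4, -0.1, -6.8]
opening: 0.0288
gripper_force: 30.0
```

```bash
python3 -m crank '[[[0,0.015,0],[0,0,0],-1],[[0,0.03,0],[0,0,0],-1],[[0,0.04,0],[0,0,0],-1],[[0,0.045,0],[0,0,0],-1],[[0,0.045,0],[0,0,0],-1],[[0,0.045,0],[0,0,0],-1],[[0,0.045,0],[0,0,0],-1],[[0,0.045,0],[0,0,0],-1],[[0,0.04,0],[0,0,0],-1],[[0,0.03,0],[0,0,0],-1],[[0,0.02,0],[0,0,0],-1],[[0,0,0],[0,0,0],-1]]'; python3 -m crank '[[[0.01,0.02,0],[0,0,0],-1],[[0.02,0.02,0],[0,0,0],-1],[[0.02,0.01,0],[0,0,0],-1],[[0.015,0,0],[0,0,0],-1],[[0.003,0,0],[0,0,0],-1],[[0,0,-0.02],[0,0,0],-1],[[0,0,-0.03],[0,0,0],-1],[[0,0,-0.03],[0,0,0],-1],[[0,0,-0.015],[0,0,0],-1],[[0,0,0],[0,0,0],-1],[[0,0,0],[0,0,0],-1]]'
```

```text
clock: 24.75
tool_pos: [0.4559, 0.063, 0.2079]
orientation: [180.0, 0.1, -7.6]
force: [-1.0, 1.3, -5.9]
opening: 0.029
gripper_force: 30.0
clock: 25.85
tool_pos: [0.525, 0.1103, 0.1147]
orientation: [180.0, 0.0, -7.8]
force: [1.2, -0.0, -5.6]
opening: 0.0294
gripper_force: 30.0
```

```bash
python3 -m crank '[[[0,0,-0.015],[0,0,0],-1],[[0,0,-0.015],[0,0,0],-1],[[0,0,-0.008],[0,0,0],-1],[[0,0,-0.004],[0,0,0],-1],[[0,0,-0.002],[0,0,0],-1],[[0,0,-0.002],[0,0,0],-1],[[0,0,-0.002],[0,0,0],-1],[[0,0,-0.002],[0,0,0],-1],[[0,0,-0.002],[0,0,0],-1],[[0,0,0],[0,0,0],-1],[[0,0,0],[0,0,0],-1]]'
```

```text
clock: 26.95
tool_pos: [0.5254, 0.111, 0.0627]
orientation: [-180.0, -0.0, -7.8]
force: [0.2, 0.2, -4.5]
opening: 0.0293
gripper_force: 30.0
```

```bash
python3 -m crank '[[[0,0,-0.0015],[0,0,0],-1],[[0,0,-0.0015],[0,0,0],-1],[[0,0,-0.0015],[0,0,0],-1],[[0,0,-0.0015],[0,0,0],-1],[[0,0,0],[0,0,0],-1],[[0,0,0],[0,0,0],-1]]'
```

```text
clock: 27.55
tool_pos: [0.5254, 0.111, 0.0566]
orientation: [-180.0, -0.0, -7.8]
force: [0.3, 1.7, -2.1]
opening: 0.0293
gripper_force: 30.0
```

```bash
python3 -m crank '[[[0,0,-0.001],[0,0,0],-1],[[0,0,-0.001],[0,0,0],-1],[[0,0,0],[0,0,0],-1],[[0,0,0],[0,0,0],-1]]'
```

```text
clock: 27.95
tool_pos: [0.5256, 0.1111, 0.0555]
orientation: [-180.0, -0.1, -7.7]
force: [-2.4, 1.4, 6.9]
opening: 0.0296
gripper_force: 30.0
```

On the stop now (force changed to +7 N). Release, lift straight up and move away.

```bash
python3 -m crank '[[[0,0,0.0005],[0,0,0],0.3],[[0,0,0],[0,0,0],0.3],[[0,0,0],[0,0,0],0.3],[[0,0,0],[0,0,0],0.3],[[0,0,0.005],[0,0,0],0.3],[[0,0,0.015],[0,0,0],0.3],[[0,0,0.03],[0,0,0],0.3],[[0,0,0.04],[0,0,0],0.3],[[0,0,0.045],[0,0,0],0.3],[[-0.04,0,0.02],[0,0,0],0.3],[[-0.04,0,0.02],[0,0,0],0.3],[[0,0,0],[0,0,0],0.3]]'; python3 - <<'E'
from h import *
p,d=imaging.snapshot("wrist");X=cloud(d,imaging.camera_model("wrist"))
g=(abs(X[...,0]-.525)<.072)&(abs(X[...,1]-.111)<.072)
k=g&(X[...,2]>.03)&(X[...,2]<.053);print("board z",np.median(X[k][:,2]),k.sum())
for a,b in((.055,.085),(.1,.14)):
    k=g&(X[...,2]>a)&(X[...,2]<b)
    if k.sum(): print(a,b,k.sum(),np.median(X[k],0).round(4))
q,_=imaging.snapshot("top");s,_=imaging.snapshot("side")
cv2.imwrite("pics/end.png",np.hstack([cv2.resize(p,(380,285)),cv2.resize(q,(380,285))]))
for n,a in(("top",q),("side",s)): print(n,[int(x) for x in cv2.absdiff(a,cv2.imread(f"pics/{n}0.png"))[235:275,[180,366]].mean((0,2))])
E
```

```text
clock: 29.15
tool_pos: [0.4432, 0.1108, 0.2338]
orientation: [-179.7, -0.3, -7.7]
force: [0.5, 0.9, 1.0]
opening: 0.0569
gripper_force: 0.0
board z 0.03794687064050713 15710
0.055 0.085 2227 [0.526  0.1071 0.0674]
0.1 0.14 1031 [0.5269 0.1105 0.1199]
top [66, 25]
side [9, 60]
```

View pics/end.png

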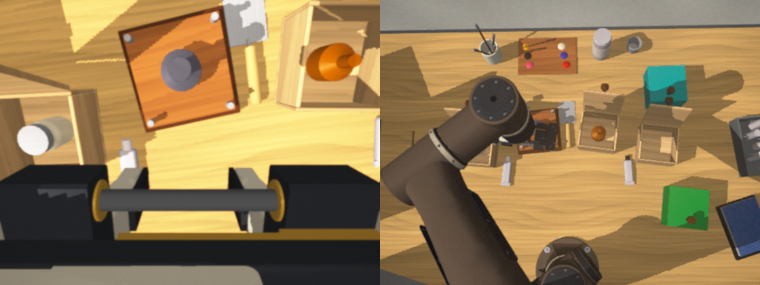

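The wrist view (left) shows the weight upright in the middle of the press at (182,70). The board is at z 0.038, so it is 10 mm down on its stop. The knife at (250,60) and the tubes look undisturbed. Handing in.

```bash
python3 -c "
from plant import close_job
print(close_job())"
```

```text
the job is handed in; nothing more can be done
None
```

The press weight was in the right-hand box, the third I opened; it now stands upright mid-board, with the board measured fully down (z 0.038), and the job is handed in at about 29 s. The first knob grasp closed on nothing because the real fingertips sit about 33 mm above the reported TCP, which I then corrected for.

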